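# Square up the spice jars with a straight-edge

## Robot

A 6-joint arm with a two-finger parallel gripper is mounted at the origin on the work surface. World frame = base frame: x ahead of the robot, y to its left, z up, the work surface at z = 0. Lengths are in m, angles in rad, forces in N, time in s.
With the tool pointing down it reaches from about 0.375 to 0.925 m from the base axis. Payload 5.7 kg.
Tool frame: the origin (TCP) lies at the very end of the fingers, on their centre line; the grasp point (between the pads) lies 19 mm behind it; z points along the fingers, y is the direction in which the jaws open and shut (so a half turn about z gives the same grasp; the last joint's range is limited). The gripper opens to 85 mm and grips with 20 to 120 N. Pads are 22 mm wide; open, the fingers measure 114 mm over their backs; the gripper's body (76 mm by 85 mm) begins 54 mm behind the grasp point. The pads swing forward as they close: fully open they stand 13 mm farther back than shut.
Start: joints at [1.159, 0.359, 1.51, -0, 1.272, -0.115], TCP at [0.175, 0.574, 0.231] pointing down, gripper open.
Joint ranges: [-2.97, 2.97], [-1.01, 2.36], [0.21, 2.38], [-0.96, 4.11], [0.2, 2.71], [-2.98, 2.98]. Speed limits (rad/s): [2.39, 2.39, 3.14, 3.14, 3.14, 3.14].

## Interface

Orientations are given as a 3x3 rotation matrix whose columns are the frame's x, y, z axes.
In Python, from rig import * gives the robot as it stands.
- The arm moves only by the shell command python3 -m pendant 'ROWS' [FORCE]. ROWS is JSON, one flat list of numbers, 7 for each row, row after row: the turn, a rotation vector about the tool's x, y, z in degrees, then the shift along the tool's x, y, z in mm, then the gripper's target within -1 to 1 (shut at 1, half-way at 0, fully open at -1). A call has 1 to 12 rows; each row is the pose to reach, as a shift and turn from the pose commanded when the call began, along the tool's axes at that moment; what a row does not reach only later rows make up. A row lasts 1/10 s, in which the tool goes at most 50 mm and 8.59 degrees, less where a joint would pass 70% of its speed; a pose out of reach is approached as far as the arm can. A call with a gripper value outside its range is refused whole. The fingers move at their own pace and stop on an object; FORCE is the grip in N (left out, the last holds). Time passes only in rows, so rows that repeat a pose let the fingers close. It gives the time, the measured TCP pose, the force and the opening at its end, in the units of the state.
- get_obs(): the state, without advancing time (a new reading comes with each control period).
- read_camera(name): name is "scene" or "top" or "wrist"; returns a dict with "frame" (400x640x3 uint8, blue, green, red), "vertical_fov" (degrees; the focal length in pixels is half the picture's height over the tangent of half this angle, whatever the lens; pixels are square), "cx", "cy" (the principal point, pixels), "T" (4x4, takes a point from camera to world coordinates). Camera axes: x right, y down, z forward; pixel columns grow to the right and rows downward; lengths in m; the calibration is good to about 2 mm. The wrist camera is an equidistant fisheye: a pixel r from the principal point sees the ray r / f radians off the axis. A picture is of the moment at which its call begins. There is no depth.
- finish_job(): hands the job in, once; it reports no verdict.
The state is a dict: "clock": time; "joints": joint angles; "dq": joint speeds; "tau": joint torques, N m; "ee_pos": TCP position; "orientation": TCP orientation; "ft_force": force on the tool from outside, world axes, zero at the start; "moment": the same for the moment, N m; "width": finger opening in m.
Only numpy, scipy, OpenCV 4.12 (cv2) and the standard library are available. Lean on these libraries where they do the work, as an engineer would, in place of code of your own. Each camera call takes 0.05 s, during which the arm holds its last target.

## Task

Take the wooden straight-edge from its cork mat and, with its long edge, push the four stoneware spice jars back together into one straight row, squared up snug against the front of the pulled-out spice tray; press gently (the jars are brittle) until all four bear on the tray front at once, and keep that up for half a second. Move the jars only with the straight-edge, never with the fingers, and leave the cruets, the pepper mill and the bowl alone. Then stand the straight-edge upright back on the middle of its mat and let go.

Things in the scene. Friction and masses are not known exactly. Their poses are not given: they have to be found in the camera images.
- spice_cabinet: low wooden spice cabinet, fixed, 360 (y) x 170 (x) x 88 tall. Origin: foot of the middle of its front face; x points into the cabinet, away from the jars. Its pull-out tray is part-way out and stays put; its flat front, 340 wide, 6 to 74 high, can turn by 0.02 rad (play) but else stands parallel at x = -68 to -20, different each time and not measured: find it by feel.
- jar1: spice jar, one of four alike: square stoneware, wooden lid, loose, brittle, 0.17-0.35 kg; 50 deep (its x) x 40 wide (y) x 58 tall, 76 with lid. Origin at the centre of its underside, z up. They stand about 62 apart, jar1 leftmost (+y of the cabinet), staggered and turned up to 0.25 rad; in the finished row each has its x along the cabinet's x. 
- jar2: spice jar, one of four alike: square stoneware, wooden lid, loose, brittle, 0.17-0.35 kg; 50 deep (its x) x 40 wide (y) x 58 tall, 76 with lid. Origin at the centre of its underside, z up. They stand about 62 apart, jar1 leftmost (+y of the cabinet), staggered and turned up to 0.25 rad; in the finished row each has its x along the cabinet's x. 
- jar3: spice jar, one of four alike: square stoneware, wooden lid, loose, brittle, 0.17-0.35 kg; 50 deep (its x) x 40 wide (y) x 58 tall, 76 with lid. Origin at the centre of its underside, z up. They stand about 62 apart, jar1 leftmost (+y of the cabinet), staggered and turned up to 0.25 rad; in the finished row each has its x along the cabinet's x. 
- jar4: spice jar, one of four alike: square stoneware, wooden lid, loose, brittle, 0.17-0.35 kg; 50 deep (its x) x 40 wide (y) x 58 tall, 76 with lid. Origin at the centre of its underside, z up. They stand about 62 apart, jar1 leftmost (+y of the cabinet), staggered and turned up to 0.25 rad; in the finished row each has its x along the cabinet's x. 
- rule_grip (a point): centre of the grip of the wooden straight-edge (0.22 kg). The grip is an upright block 24 thick (x) x 60 wide (y), from 6 to 82 above the tool's underside; this point is on its axis, 57 above the underside. Axes as rule. Take it from above across its 24 thickness.
- rule: the straight-edge, a T-shaped wooden tool standing on its flat foot; origin at the centre of the underside, below the grip; z up. Its pushing edge is a bar 280 long (y), 32 tall, its flat pushing face 46 ahead of the origin (+x), its foot level with the underside. A foot plate 110 wide reaches 36 behind the origin. It can turn a little in the fingers under load.
- rule_edge (a point): middle of the pushing face of the straight-edge, 46 in front of the grip axis, 16 above the underside; axes as rule
- mat: cork mat, fixed, 130 (x) x 330 (y) x 4 thick, origin at the centre of its underside, on the counter; the straight-edge stands on it at the start
- cruet_a: left glass cruet, 50 dia x 113 tall, stands beyond the left (+y) end of the row; loose, origin at the centre of its underside; a bystander, leave alone
- cruet_b: right glass cruet, 50 dia x 113 tall, stands beyond the right (-y) end of the row; loose, origin at the centre of its underside; a bystander, leave alone
- mill: wooden pepper mill, 56 dia x 176 tall, to the right; loose, origin at the centre of its underside; a bystander, leave alone
- bowl: blue ceramic bowl, 140 dia x 60 tall, to the left; loose, origin at the centre of its underside; a bystander, leave alone
Mind the look-alikes: they are no part of the job. Leave any pink look-alike of the jar3 alone. Leave any purple look-alike of the jar1 alone.

How it is judged:
By the outcome, as a careful person would: the job done as asked, in the order asked, and still so for the second after the job is handed in, with the robot touching nothing.
It also fails if it takes over 66 s, if anything falls off the work surface, if the arm or the gripper's body presses on something with over 40 N, if the wrist force passes 120 N, or if a joint passes its speed limit or range.

## Working session

There is one attempt and no reset: what is moved stays moved. The work goes in short steps, Python scripts to look and compute and a shell command to move; the robot and the scene stay as the last step left them, time stands still between calls to the robot, and variables do not carry over. Pictures are saved under pics/ and viewed, and the job is handed in when it is done.

```bash
ls; mkdir -p pics; python3 - <<'E'
from rig import *
import cv2
o=get_obs();print(o)
for n in ["scene","top","wrist"]:
    c=read_camera(n);cv2.imwrite(f"pics/{n}0.png",c["frame"]);print(n,c["vertical_fov"],c["cx"],c["cy"],c["T"])
E
```

```text
pics
{'clock': 0.0, 'joints': array([ 1.15889081e+00,  3.59529088e-01,  1.51148210e+00,  2.81030021e-06,
        1.27254287e+00, -1.15121067e-01]), 'dq': array([ 0.00012512,  0.00141921, -0.00135227,  0.00048141,  0.00071147,
        0.00017173]), 'tau': array([-1.77820248e-04, -5.27608323e+01, -2.78619719e+01, -1.42346598e-04,
        1.30999123e-02,  1.52504595e-05]), 'ee_pos': array([0.1751941 , 0.57309416, 0.23042039]), 'orientation': array([[-9.56281477e-01,  2.92446776e-01, -7.87722339e-04],
       [ 2.92447748e-01,  9.56279817e-01, -1.79627721e-03],
       [ 2.27967497e-04, -1.94811424e-03, -9.99998076e-01]]), 'ft_force': array([-0.37454522, -0.00927932,  0.32425027]), 'moment': array([-0.05236523,  0.0173198 , -0.0189332 ]), 'width': 0.0850916172190438}
scene 43.709635915207095 325.96517836043836 198.37443275743183 [[-0.74020033  0.56232494 -0.36863822  1.00717206]
 [ 0.67224454  0.60764656 -0.42291007  0.57087344]
 [-0.01381114 -0.5608532  -0.82780006  1.10031655]
 [ 0.          0.          0.          1.        ]]
top 52.20574370343142 318.9419681013674 197.7983877984741 [[ 0.02092749 -0.98585629  0.16628112  0.40894571]
 [-0.99956861 -0.01720362  0.02380411  0.02704201]
 [-0.02060679 -0.16670755 -0.98579103  1.02275725]
 [ 0.          0.          0.          1.        ]]
wrist 65.70646984690485 317.7089381086117 198.0552807828401 [[ 0.29311669  0.90793499  0.29956076  0.0976322 ]
 [ 0.95607613 -0.27802461 -0.09284794  0.59539152]
 [-0.00101463  0.31361818 -0.94954864  0.37356382]
 [ 0.          0.          0.          1.        ]]
```

View pics/scene0.png

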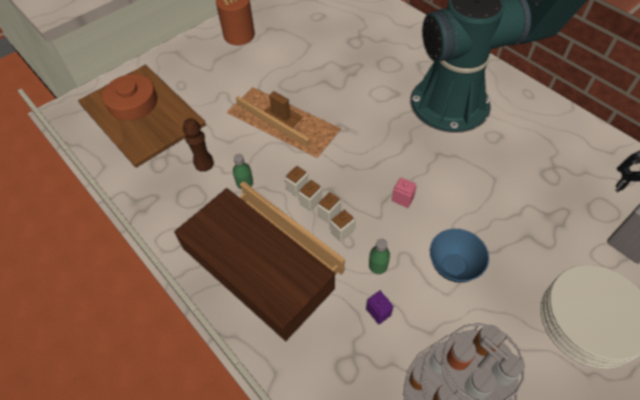

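View pics/top0.png

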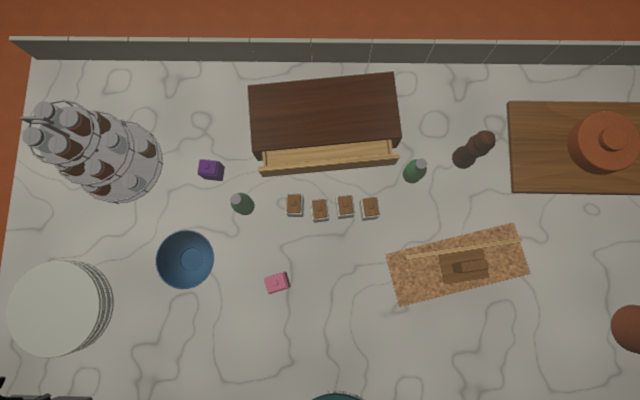

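View pics/wrist0.png

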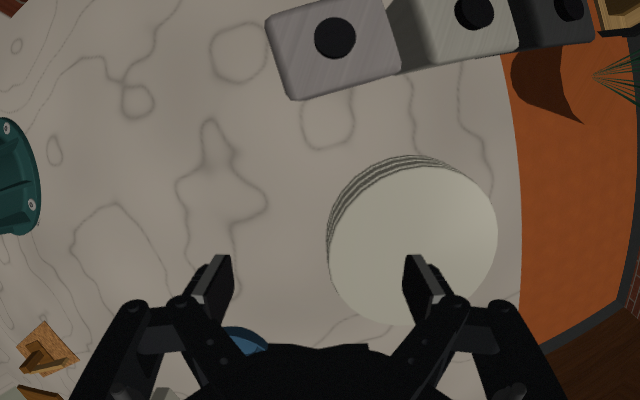

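The top view shows the jars at px (294,205), (320,210), (345,206) and (370,208), the tray front at about row 172, the mat with the rule at (457,264), and the cruets at (242,203) and (415,170). I'll zoom in to measure these.

```bash
cat > h.py <<'E'
import numpy as np, cv2
from rig import *
def ray(c,u,v):
    f=200/np.tan(np.radians(c["vertical_fov"])/2)
    d=np.array([(u-c["cx"])/f,(v-c["cy"])/f,1.]);T=np.array(c["T"]);return T[:3,3],T[:3,:3]@d
def pt(c,u,v,z):
    o,d=ray(c,u,v);return o+d*(z-o[2])/d[2]
def proj(c,P):
    f=200/np.tan(np.radians(c["vertical_fov"])/2);T=np.array(c["T"]);q=T[:3,:3].T@(np.array(P)-T[:3,3]);return q[0]/q[2]*f+c["cx"],q[1]/q[2]*f+c["cy"]
def crop(n,x0,y0,x1,y1,s,name):
    c=read_camera(n);cv2.imwrite("pics/"+name,cv2.resize(c["frame"][y0:y1,x0:x1],None,fx=s,fy=s,interpolation=cv2.INTER_CUBIC));return c
E
python3 - <<'E'
from h import *
crop("top",230,150,390,220,5,"t1.png")
crop("top",380,210,540,310,5,"t2.png")
crop("scene",220,80,360,170,5,"s1.png")
E
```

```text
(no output)
```

View pics/t1.png

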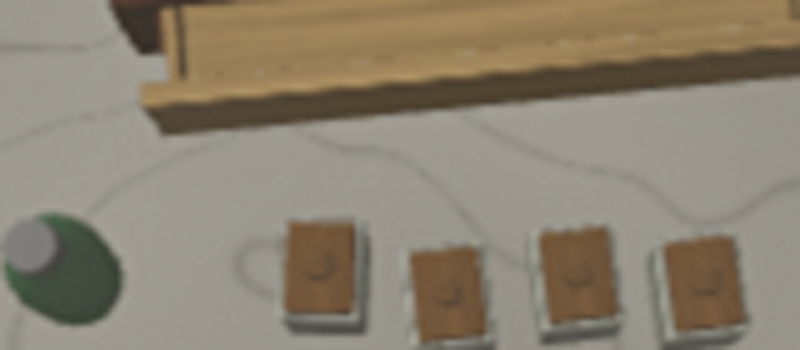

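View pics/t2.png

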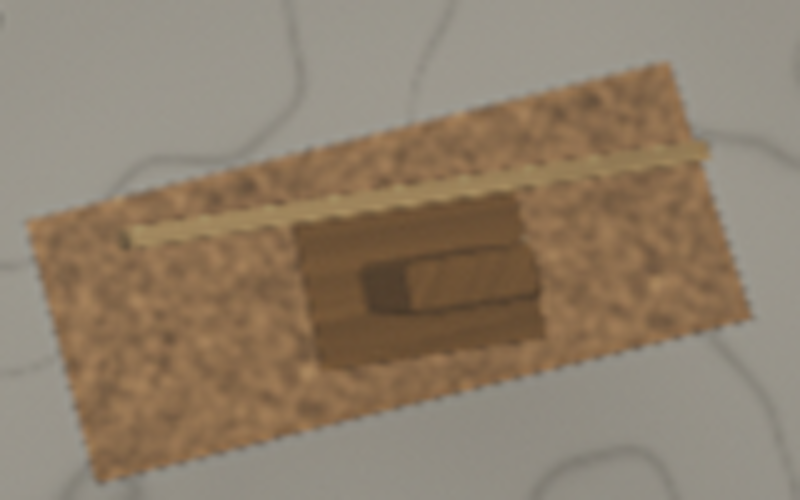

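View pics/s1.png

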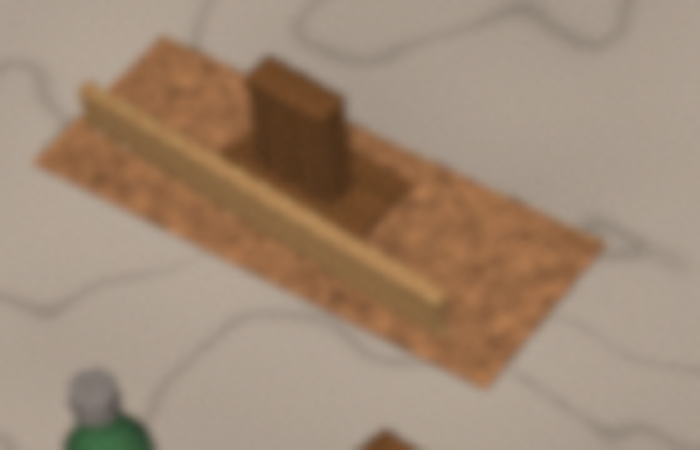

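```bash
python3 - <<'E'
from h import *
c=read_camera("top");s=read_camera("scene")
np.set_printoptions(precision=4,suppress=True)
f=lambda pts,z,o=(380,210):np.array([pt(c,o[0]+p[0]/5,o[1]+p[1]/5,z)[:2] for p in pts])
m=f([(28,219),(668,63),(752,318),(98,483)],.004);print("mat",m,m.mean(0),np.linalg.norm(np.diff(m,axis=0),axis=1))
d=m[0]-m[1];print("mat yaw(y axis)",np.arctan2(-d[0],d[1]), )
d=m[3]-m[2];print(np.arctan2(-d[0],d[1]))
b=f([(128,228),(708,142)],.036);d=b[0]-b[1];print("bar top front",b,b.mean(0),np.linalg.norm(d),np.arctan2(-d[0],d[1]))
b=f([(135,247),(708,158)],.036);d=b[0]-b[1];print("bar top back",b,b.mean(0),np.linalg.norm(d),np.arctan2(-d[0],d[1]))
g=f([(408,262),(538,243),(541,292),(408,312)],.086);print("grip",g,g.mean(0));d=g[0]-g[1];print(np.arctan2(-d[0],d[1]))
fs=lambda pts,z,o=(220,80):np.array([pt(s,o[0]+p[0]/5,o[1]+p[1]/5,z)[:2] for p in pts])
g=fs([(270,55),(345,97),(325,117),(250,76)],.086);print("grip scene",g,g.mean(0))
b=fs([(82,100),(442,315)],.036);print("bar scene",b,b.mean(0))
m=fs([(165,37),(605,243),(488,388),(37,160)],.004);print("mat scene",m,m.mean(0))
o=(230,150)
t=f([(165,134),(795,73)],.006,o);d=t[0]-t[1];print("tray bottom",t,np.arctan2(-d[0],d[1]))
t=f([(145,105),(795,50)],.074,o);d=t[0]-t[1];print("tray top",t,np.arctan2(-d[0],d[1]))
for n,q in dict(j1=[(290,222),(354,222),(350,316),(284,316)],j2=[(412,250),(478,246),(486,338),(418,345)],j3=[(540,232),(607,228),(614,318),(548,326)],j4=[(664,242),(734,236),(744,322),(676,330)]).items():
    g=f(q,.068,o);x=(g[0]+g[1]-g[2]-g[3]);print(n,g.mean(0),np.arctan2(x[1],x[0]),np.linalg.norm(np.diff(g,axis=0),axis=1))
E
```

```text
mat [[ 0.4436 -0.1157]
 [ 0.5268 -0.4327]
 [ 0.403  -0.466 ]
 [ 0.318  -0.1486]] [ 0.4229 -0.2907] [0.3278 0.1281 0.3286]
mat yaw(y axis) 0.25660441258968325
0.2618700971845454
bar top front [[ 0.4392 -0.1587]
 [ 0.4856 -0.435 ]] [ 0.4624 -0.2969] 0.2801642137086299 0.16605911618164815
bar top back [[ 0.4303 -0.1619]
 [ 0.4779 -0.4346]] [ 0.4541 -0.2982] 0.27677720951749896 0.1727926534168958
grip [[ 0.4251 -0.2746]
 [ 0.4348 -0.333 ]
 [ 0.413  -0.3334]
 [ 0.4029 -0.2738]] [ 0.4189 -0.3037]
0.16388287828095038
grip scene [[ 0.4141 -0.3259]
 [ 0.4041 -0.2703]
 [ 0.4225 -0.2659]
 [ 0.4332 -0.3204]] [ 0.4185 -0.2956]
bar scene [[ 0.491  -0.4173]
 [ 0.4437 -0.1443]] [ 0.4673 -0.2808]
mat scene [[ 0.4043 -0.4559]
 [ 0.3204 -0.1422]
 [ 0.4431 -0.1077]
 [ 0.5256 -0.4247]] [ 0.4234 -0.2827]
tray bottom [[ 0.6324  0.1957]
 [ 0.6695 -0.1255]] 0.11504857975051525
tray top [[ 0.6315  0.1947]
 [ 0.6634 -0.1153]] 0.1025365376281923
j1 [0.5546 0.1091] -0.02146329048492763 [0.0305 0.0451 0.0312]
j2 [0.5434 0.0478] 0.09468582875442716 [0.0314 0.044  0.0322]
j3 [ 0.5534 -0.0129] 0.09058681472047882 [0.0318 0.0431 0.0313]
j4 [ 0.5514 -0.0728] 0.12420916421050271 [0.0332 0.0412 0.0322]
```

```bash
python3 - <<'E'
from h import *
c=crop("top",240,60,410,190,4.7,"t3.png");
f=lambda u,v,z:pt(c,u,v,z)[:2].round(3)
print("cruetA cap",f(230+30/5,150+245/5,.113),"bottom edge",f(230+85/5,150+318/5,.01))
print("cruetB cap",f(421,163,.113), f(410,181,.01));print("pink",f(277,282,.07),"mill",f(463,157,.0))
g=cv2.cvtColor(c["frame"],cv2.COLOR_BGR2GRAY).astype(float)
def edge(u0,u1,va,vb,z,sgn,lab):
    P=[]
    for u in range(u0,u1,2):
        vm=int(round(va+(vb-va)*(u-u0)/(u1-u0)));r=np.arange(vm-5,vm+6)
        col=cv2.GaussianBlur(g,(3,3),0)[r[0]:r[-1]+1,u];d=sgn*np.diff(col);d[d<0]=0
        if d.sum()<5:continue
        k=d.argmax();sl=slice(max(k-2,0),k+3);v=(r[:-1][sl]+.5)@d[sl]/d[sl].sum();P.append(pt(c,u,v,z)[:2])
    P=np.array(P)
    for _ in range(4):
        a=np.polyfit(P[:,1],P[:,0],1);e=P[:,0]-np.polyval(a,P[:,1]);P=P[abs(e)<max(2*e.std(),3e-4)]
    print(lab,"yaw",np.arctan(-a[0]),"x at y=.018",np.polyval(a,.018),len(P),e.std(), P[[0,-1]].round(3).tolist())
edge(266,394,176.4,164.8,.006,1,"tray bottom")
edge(264,394,171,158,.074,-1,"tray top front")
edge(255,390,86,74,.088,-1,"cab back")
E
```

```text
cruetA cap [0.556 0.237] bottom edge [0.536 0.231]
cruetB cap [ 0.647 -0.182] [ 0.627 -0.177]
pink [0.372 0.142] mill [ 0.694 -0.316]
tray bottom yaw 0.11237952005875207 x at y=.018 0.6526251870611397 61 0.00013163329651029557 [[0.633, 0.188], [0.67, -0.133]]
tray top front yaw 0.1136685624732609 x at y=.018 0.6520011163376134 64 0.00042610688216560824 [[0.634, 0.183], [0.669, -0.123]]
cab back yaw 0.11283840040287184 x at y=.018 0.8677493518514824 66 0.00012601773487112882 [[0.846, 0.212], [0.883, -0.115]]
```

View pics/t3.png

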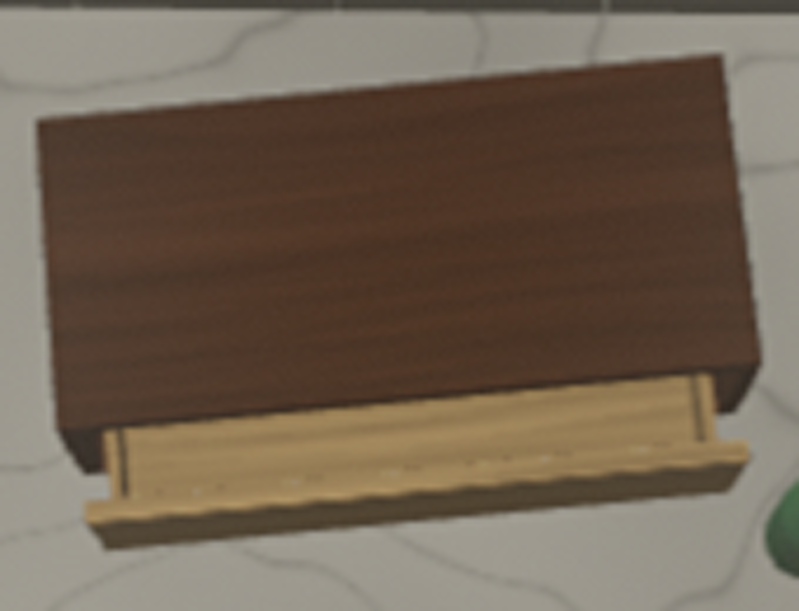

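```bash
python3 -m pendant '[0,0,63.5,-430,-363,0,-0.2, 0,0,63.5,-430,-363,0,-0.2, 0,0,63.5,-430,-363,0,-0.2, 0,0,63.5,-430,-363,0,-0.2, 0,0,63.5,-430,-363,0,-0.2, 0,0,63.5,-430,-363,0,-0.2, 0,0,63.5,-430,-363,0,-0.2, 0,0,63.5,-430,-363,0,-0.2, 0,0,63.5,-430,-363,0,-0.2, 0,0,63.5,-430,-363,0,-0.2, 0,0,63.5,-430,-363,0,-0.2, 0,0,63.5,-430,-363,0,-0.2]'
```

```text
clock: 1.65
ee_pos: [0.4836, 0.0969, 0.2317]
orientation: [[-0.161, 0.987, 0.003], [0.987, 0.161, -0.002], [-0.002, 0.002, -1.0]]
ft_force: [1.1, 0.6, 0.2]
width: 0.0513
```

```bash
python3 -m pendant '[0,0,0,-385,-125,90,-0.2, 0,0,0,-385,-125,90,-0.2, 0,0,0,-385,-125,90,-0.2, 0,0,0,-385,-125,90,-0.2, 0,0,0,-385,-125,90,-0.2, 0,0,0,-385,-125,90,-0.2, 0,0,0,-385,-125,90,-0.2, 0,0,0,-385,-125,90,-0.2, 0,0,0,-385,-125,90,-0.2, 0,0,0,-385,-125,90,-0.2, 0,0,0,-385,-125,90,-0.2]' ; python3 - <<'E'
from h import *
c=read_camera("wrist");cv2.imwrite("pics/w1.png",c["frame"]);print(c["T"])
o=get_obs();print(o["ee_pos"],o["orientation"])
E
```

```text
clock: 2.75
ee_pos: [0.4206, -0.2982, 0.1413]
orientation: [[-0.165, 0.986, -0.001], [0.986, 0.165, 0.001], [0.001, -0.0, -1.0]]
ft_force: [-0.9, -0.0, 0.7]
width: 0.051
[[ 9.86487097e-01  1.55595766e-01  5.13143742e-02  4.06732716e-01]
 [ 1.63838752e-01 -9.37361956e-01 -3.07423855e-01 -2.20562856e-01]
 [ 2.66291793e-04  3.11676949e-01 -9.50188091e-01  2.84387546e-01]
 [ 0.00000000e+00  0.00000000e+00  0.00000000e+00  1.00000000e+00]]
[ 0.42075544 -0.29777599  0.14141075] [[-1.65628516e-01  9.86188125e-01 -4.21583056e-04]
 [ 9.86187531e-01  1.65628889e-01  1.10686487e-03]
 [ 1.16140333e-03 -2.32431566e-04 -9.99999299e-01]]
```

View pics/w1.png

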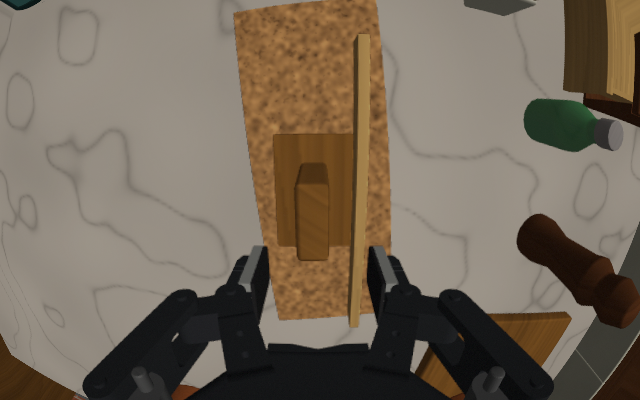

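```bash
cat >> h.py <<'E'
def wpt(c,u,v,z):
    f=200/np.tan(np.radians(c["vertical_fov"])/2);dx,dy=u-c["cx"],v-c["cy"];r=np.hypot(dx,dy)+1e-9;t=r/f
    d=np.array([np.sin(t)*dx/r,np.sin(t)*dy/r,np.cos(t)]);T=np.array(c["T"]);o=T[:3,3];d=T[:3,:3]@d
    return o+d*(z-o[2])/d[2]
E
python3 - <<'E'
from h import *
c=read_camera("wrist");o=get_obs()
cv2.imwrite("pics/w2.png",cv2.resize(c["frame"][150:280,260:400],None,fx=5,fy=4.5*5/4.5,interpolation=cv2.INTER_CUBIC)[:600])
np.set_printoptions(precision=4,suppress=True)
g=np.array([wpt(c,u,v,.086)[:2] for u,v in [(297,184),(328,184),(328,260),(299,260)]]);print(g,g.mean(0))
m=np.array([wpt(c,u,v,.004)[:2] for u,v in [(234,12),(376,0),(391,250),(280,320)]]);print(m)
b=np.array([wpt(c,u,v,.036)[:2] for u,v in [(370,35),(357,326),(358,35),(349,326)]]);print(b,b[:2].mean(0));d=b[0]-b[1];print(np.arctan2(-d[0],d[1]),np.linalg.norm(d))
E
```

```text
[[ 0.4024 -0.2769]
 [ 0.4227 -0.2735]
 [ 0.4329 -0.3303]
 [ 0.4119 -0.3338]] [ 0.4175 -0.3036]
[[ 0.3176 -0.1478]
 [ 0.4429 -0.1168]
 [ 0.5066 -0.3545]
 [ 0.4033 -0.4666]]
[[ 0.4387 -0.16  ]
 [ 0.4846 -0.4338]
 [ 0.4293 -0.1621]
 [ 0.4761 -0.4348]] [ 0.4617 -0.2969]
0.16603694921032086 0.2775890406168509
```

View pics/w2.png

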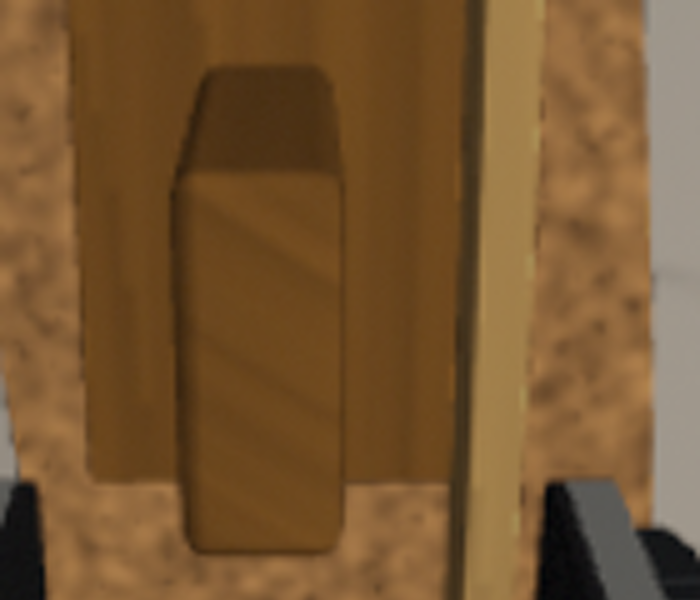

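```bash
python3 -m pendant '[0,0,0,-5,-4,30,-0.2, 0,0,0,-5,-4,70,-0.2, 0,0,0,-5,-4,98,-0.2, 0,0,0,-5,-4,98,-0.2, 0,0,0,-5,-4,98,1, 0,0,0,-5,-4,98,1, 0,0,0,-5,-4,98,1, 0,0,0,-5,-4,98,1, 0,0,0,-5,-4,98,1]' 80; python3 - <<'E'
from h import *
crop("wrist",0,0,640,400,1,"w3.png"); o=get_obs();print(o["ee_pos"],o["ft_force"],o["width"])
E
```

```text
clock: 3.75
ee_pos: [0.4188, -0.3056, 0.0451]
orientation: [[-0.165, 0.986, 0.003], [0.986, 0.165, -0.002], [-0.002, 0.002, -1.0]]
ft_force: [1.6, 3.6, 7.8]
width: 0.0234
[ 0.41879578 -0.30562524  0.04505961] [0.98500986 2.28495391 7.56309386] 0.023049997323914384
```

View pics/w3.png

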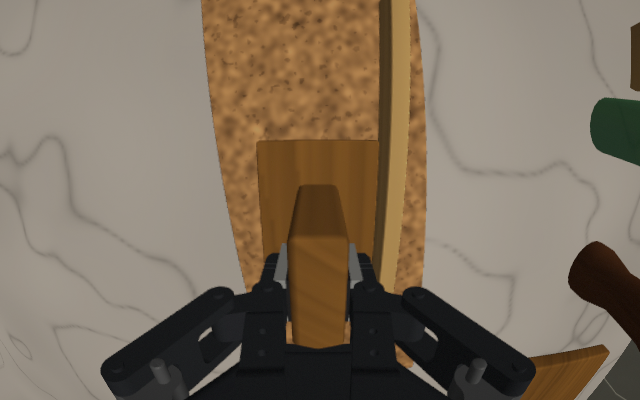

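```bash
python3 -m pendant '[0,0,0,0,0,-12,1, 0,0,0,0,0,-28,1, 0,0,0.3,30,9,-28,1, 0,0,0.7,70,20,-28,1, 0,0,1.1,112,32,-28,1, 0,0,1.5,154,44,-28,1, 0,0,1.9,196,56,-28,1, 0,0,2.3,238,67,-28,1, 0,0,2.7,274,77,-28,1, 0,0,3.0,298,84,-28,1, 0,0,3.0,308,87,-28,1, 0,0,3.0,308,87,-28,1]' ; python3 - <<'E'
from h import *
c=crop("top",230,140,430,260,4,"t4.png"); o=get_obs();print(o["ee_pos"],o["ft_force"],o["moment"],o["width"],np.arctan2(o["orientation"][1,1],o["orientation"][0,1]))
crop("wrist",0,0,640,400,1,"w4.png")
E
```

```text
clock: 5.0
ee_pos: [0.4529, 0.0138, 0.072]
orientation: [[-0.116, 0.993, 0.001], [0.993, 0.116, -0.0], [-0.0, 0.001, -1.0]]
ft_force: [-0.7, -0.4, -2.0]
width: 0.0228
[0.45291343 0.01288768 0.07182596] [-0.2559491  -0.25734185 -3.81977785] [-0.05445624  0.00718134  0.01626374] 0.023199478905952583 0.1149412593897242
```

View pics/t4.png

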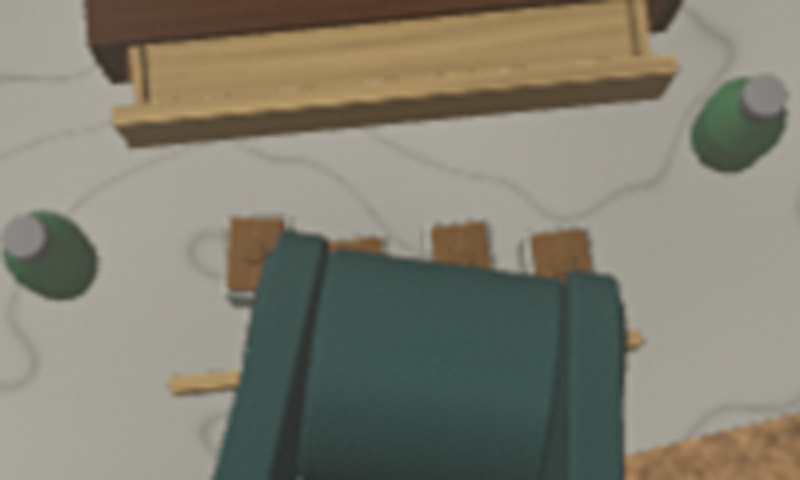

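View pics/w4.png

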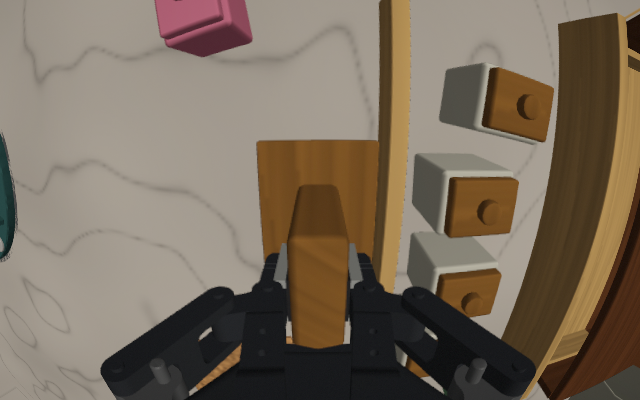

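```bash
python3 -m pendant '[0,0,0.1,0,0,15,1, 0,0,0.1,0,0,25,1, 0,0,0.1,0,0,29,1, 0,0,0.1,0,0,29,1]' ; python3 - <<'E'
from h import *
c=crop("top",250,200,410,260,5,"t5.png"); o=get_obs();print(o["ee_pos"],o["ft_force"],o["moment"],o["width"],np.arctan2(o["orientation"][1,1],o["orientation"][0,1]))
E
```

```text
clock: 5.5
ee_pos: [0.4521, 0.0123, 0.0418]
orientation: [[-0.11, 0.994, -0.002], [0.994, 0.11, -0.0], [0.0, -0.002, -1.0]]
ft_force: [-0.4, 0.3, -2.9]
width: 0.023
[0.45239015 0.01251275 0.04210359] [-0.0137782  -1.01388181 -2.23327007] [-0.03970531  0.03873673 -0.00076834] 0.023516545729885287 0.11074532377486022
```

View pics/t5.png

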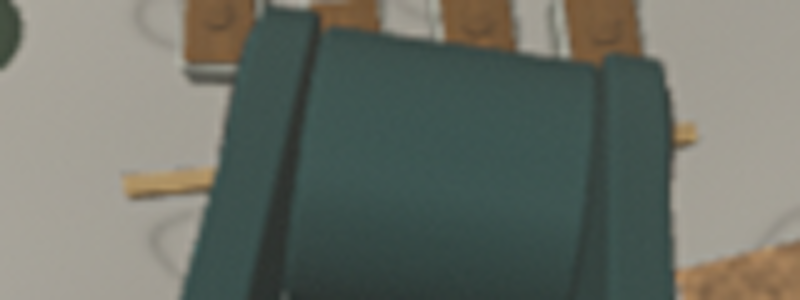

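```bash
python3 - <<'E'
from h import *
c=read_camera("top")
for (a,b) in [((124,177),(694,125)),((126,198),(697,143))]:
    p=[pt(c,250+q[0]/5,200+q[1]/5,.033)[:2] for q in (a,b)];d=p[0]-p[1];print(p,np.linalg.norm(d),np.arctan2(-d[0],d[1]))
E
python3 -m pendant '[0,0,0,0,5,-1,1, 0,0,0,0,9,-1,1, 0,0,0,0,13,-1,1, 0,0,0,0,17,-1,1, 0,0,0,0,21,-1,1, 0,0,0,0,25,-1,1, 0,0,0,0,30,-1,1, 0,0,0,0,35,-1,1, 0,0,0,0,40,-1,1, 0,0,0,0,45,-1,1, 0,0,0,0,50,-1,1, 0,0,0,0,50,-1,1]' ; python3 - <<'E'
from h import *
c=crop("top",230,140,430,260,4,"t6.png"); o=get_obs();print(o["ee_pos"],o["ft_force"],o["moment"],o["width"],np.arctan2(o["orientation"][1,1],o["orientation"][0,1]))
crop("wrist",0,0,640,400,1,"w6.png")
crop("scene",240,140,400,260,5,"s6.png")
E
```

```text
[array([0.48147933, 0.15615792]), array([ 0.51200177, -0.11978094])] 0.27762180976421996 0.1101652240392654
[array([0.47134071, 0.15479008]), array([ 0.50328893, -0.12116232])] 0.27779563665638507 0.11526126714703498
clock: 6.8
ee_pos: [0.5004, 0.0187, 0.0427]
orientation: [[-0.112, 0.994, -0.004], [0.994, 0.112, -0.0], [0.0, -0.004, -1.0]]
ft_force: [-5.1, -1.1, -4.3]
width: 0.0233
[0.50041988 0.01872073 0.04264184] [-4.549344   -0.25744436 -2.87861728] [-0.17147335  0.90477881 -0.0682688 ] 0.023138931190222974 0.11205742916226588
```

View pics/s6.png

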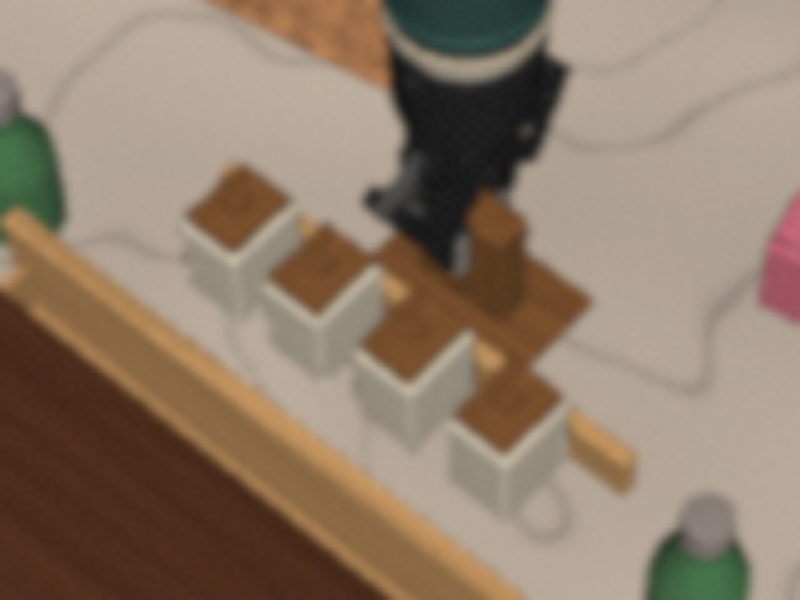

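View pics/w6.png

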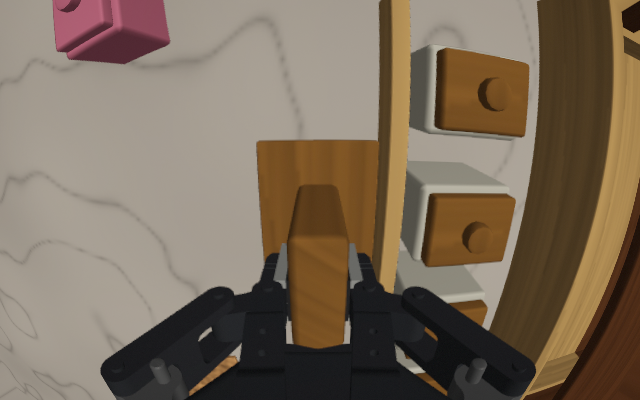

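View pics/t6.png

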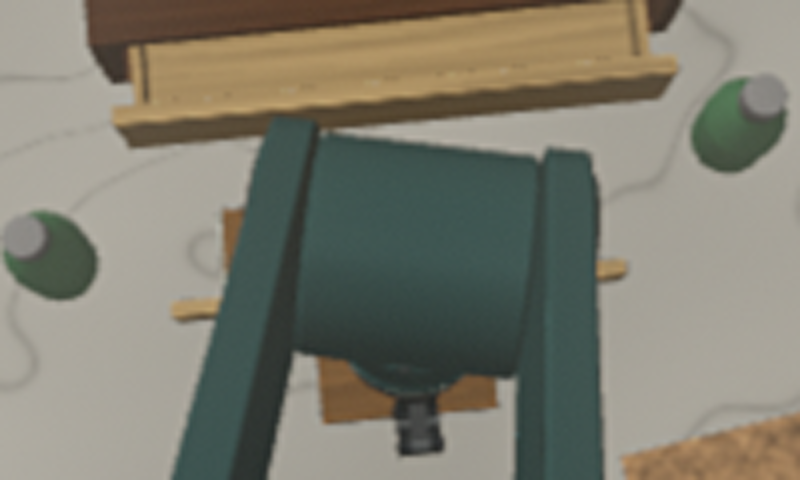

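```bash
python3 -m pendant '[0,0,0,0,3,0,1, 0,0,0,0,7,0,1, 0,0,0,0,11,0,1, 0,0,0,0,15,0,1, 0,0,0,0,19,0,1, 0,0,0,0,23,0,1, 0,0,0,0,27,0,1, 0,0,0,0,31,0,1, 0,0,0,0,35,0,1, 0,0,0,0,39,0,1, 0,0,0,0,43,0,1, 0,0,0,0,45,0,1]' ; python3 - <<'E'
from h import *
o=get_obs();print(o["ee_pos"],o["ft_force"],o["moment"],o["width"],np.arctan2(o["orientation"][1,1],o["orientation"][0,1]))
crop("scene",240,140,400,260,5,"s7.png")
E
```

```text
clock: 8.15
ee_pos: [0.5477, 0.0236, 0.0434]
orientation: [[-0.111, 0.994, 0.001], [0.994, 0.111, -0.0], [-0.0, 0.001, -1.0]]
ft_force: [-3.9, -0.9, -4.0]
width: 0.0227
[0.547729  0.0236339 0.0433888] [-3.92890179 -0.8766748  -3.98629205] [-0.10458799  1.03784351 -0.03582852] 0.022738015950409567 0.1116018119017939
```

View pics/s7.png

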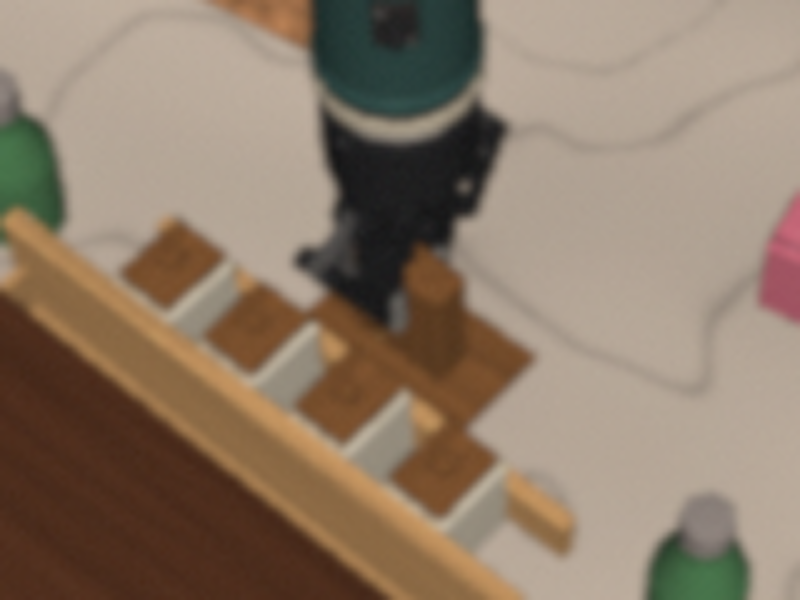

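```bash
python3 -m pendant '[0,0,0,0,1,0,1, 0,0,0,0,2,0,1, 0,0,0,0,3,0,1, 0,0,0,0,4,0,1, 0,0,0,0,5,0,1]';  python3 -m pendant '[0,0,0,0,0.5,0,1, 0,0,0,0,1,0,1]'; python3 - <<'E'
from h import *
o=get_obs();print(o["ee_pos"],o["ft_force"],o["moment"],o["width"],np.arctan2(o["orientation"][1,1],o["orientation"][0,1]))
E
```

```text
clock: 8.7
ee_pos: [0.5507, 0.0241, 0.0435]
orientation: [[-0.111, 0.994, -0.002], [0.994, 0.111, -0.0], [0.0, -0.002, -1.0]]
ft_force: [-7.5, -1.2, -1.0]
width: 0.0232
clock: 8.9
ee_pos: [0.5517, 0.0242, 0.0435]
orientation: [[-0.111, 0.994, -0.002], [0.994, 0.111, -0.0], [0.0, -0.002, -1.0]]
ft_force: [-8.7, -0.9, 1.5]
width: 0.0229
[0.55174653 0.02420729 0.04349441] [-8.66032727 -0.87403456  1.5012048 ] [-0.23479926  1.3810079  -0.0058021 ] 0.022903969468305526 0.1117063375168667
```

```bash
python3 -m pendant '[0,0,0,0,0.5,0,1, 0,0,0,0,1,0,1]'; python3 - <<'E'
from h import *
o=get_obs();print(o["ee_pos"],o["ft_force"],o["moment"],np.arctan2(o["orientation"][1,1],o["orientation"][0,1]))
E
python3 -m pendant '[0,0,0,0,0.5,0,1, 0,0,0,0,1,0,1]'; python3 - <<'E'
from h import *
o=get_obs();print(o["ee_pos"],o["ft_force"],o["moment"],np.arctan2(o["orientation"][1,1],o["orientation"][0,1]))
crop("scene",240,165,400,260,5,"s8.png")
crop("wrist",350,0,640,400,1.5,"w8.png")
E
```

```text
clock: 9.1
ee_pos: [0.5525, 0.0243, 0.0435]
orientation: [[-0.111, 0.994, -0.002], [0.994, 0.111, -0.0], [0.0, -0.002, -1.0]]
ft_force: [-7.7, -1.1, 0.1]
width: 0.0234
[0.55245181 0.02429901 0.04351389] [-7.69750469 -1.10002673  0.05953206] [-0.20451257  1.39484218  0.01527314] 0.11166976713422634
clock: 9.3
ee_pos: [0.5531, 0.0244, 0.0435]
orientation: [[-0.111, 0.994, -0.003], [0.994, 0.111, -0.0], [0.0, -0.003, -1.0]]
ft_force: [-9.9, -1.8, 5.1]
width: 0.0229
[0.55310051 0.02441617 0.04353927] [-9.92238061 -1.78347988  5.07951991] [-0.37594425  1.66871705 -0.04152916] 0.11166648018213035
```

View pics/s8.png

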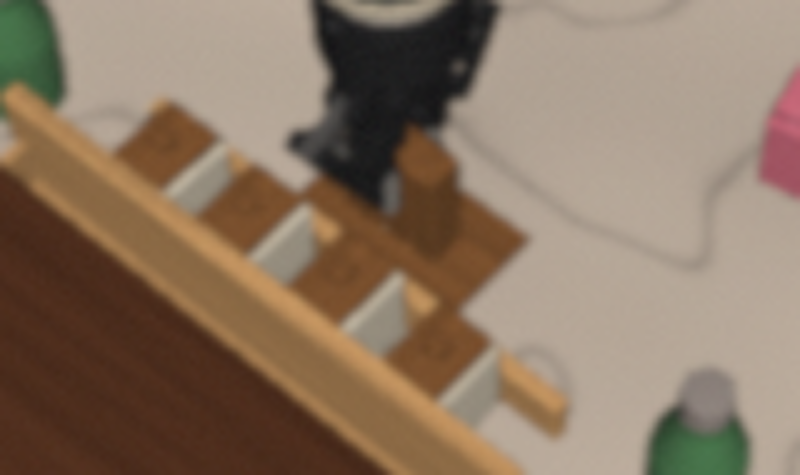

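View pics/w8.png

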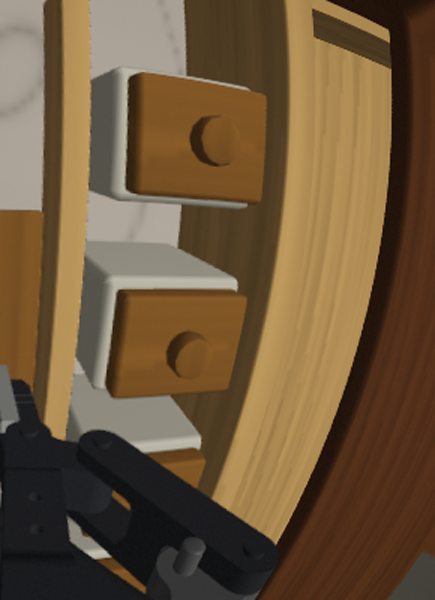

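```bash
python3 -m pendant '[0,0,0,0,0,-1,1, 0,0,0,0,0.5,-1,1]'; python3 -m pendant '[0,0,0,0,0.5,0,1, 0,0,0,0,0.5,0,1]';python3 -m pendant '[0,0,0,0,0.5,0,1, 0,0,0,0,0.5,0,1]'; python3 - <<'E'
from h import *
o=get_obs();print(o["ee_pos"],o["ft_force"],o["moment"],np.arctan2(o["orientation"][1,1],o["orientation"][0,1]))
E

```

```text
clock: 9.6
ee_pos: [0.5531, 0.0245, 0.0441]
orientation: [[-0.111, 0.994, -0.004], [0.994, 0.111, -0.0], [0.0, -0.004, -1.0]]
ft_force: [-9.7, -1.8, 1.1]
width: 0.0228
clock: 9.8
ee_pos: [0.5531, 0.0245, 0.0441]
orientation: [[-0.112, 0.994, -0.005], [0.994, 0.112, -0.0], [0.0, -0.005, -1.0]]
ft_force: [-9.8, -2.1, 1.7]
width: 0.023
clock: 10.0
ee_pos: [0.5531, 0.0245, 0.0442]
orientation: [[-0.112, 0.994, -0.006], [0.994, 0.112, -0.0], [0.0, -0.006, -1.0]]
ft_force: [-11.7, -2.9, 1.2]
width: 0.0231
[0.55311574 0.02446239 0.0441642 ] [-11.71919404  -2.88664134   1.22064883] [-0.44802924  1.91540308 -0.05481947] 0.11180241980955363
```

```bash
python3 -m pendant '[0,0,0,0,0.5,0,1, 0,0,0,0,1,0,1]';python3 -m pendant '[0,0,0,0,0.5,0,1, 0,0,0,0,1,0,1]'; python3 - <<'E'
from h import *
c=crop("top",240,140,410,230,4.7,"t9.png")
crop("scene",240,165,400,260,5,"s9.png")
o=get_obs();print(o["ee_pos"],o["ft_force"],o["moment"],np.arctan2(o["orientation"][1,1],o["orientation"][0,1]))
E

```

```text
clock: 10.2
ee_pos: [0.5532, 0.0245, 0.0442]
orientation: [[-0.112, 0.994, -0.008], [0.994, 0.112, -0.001], [0.0, -0.008, -1.0]]
ft_force: [-13.8, -3.5, 6.2]
width: 0.0235
clock: 10.4
ee_pos: [0.5532, 0.0245, 0.0442]
orientation: [[-0.112, 0.994, -0.009], [0.994, 0.112, -0.001], [0.0, -0.009, -1.0]]
ft_force: [-16.9, -3.8, 8.2]
width: 0.0229
[0.55321096 0.02451953 0.04416912] [-15.57147824  -4.51270185   7.78075507] [-0.63110183  2.54759182 -0.13187636] 0.11203393584554765
```

View pics/t9.png

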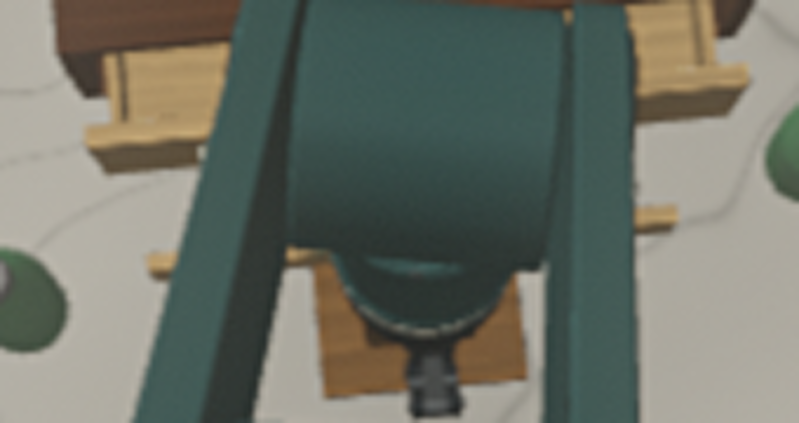

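View pics/s9.png

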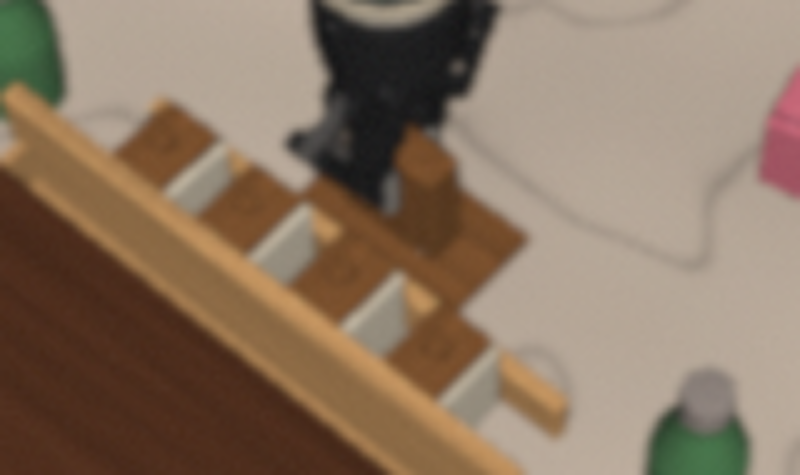

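```bash
python3 -m pendant '[0,0,0,0,0.6,0,1, 0,0,0,0,0.6,0,1, 0,0,0,0,0.6,0,1, 0,0,0,0,0.6,0,1]'; python3 -m pendant '[0,0,0,0,0.4,0,1, 0,0,0,0,0.4,0,1, 0,0,0,0,0.4,0,1, 0,0,0,0,0.4,0,1, 0,0,0,0,0.4,0,1, 0,0,0,0,0.4,0,1, 0,0,0,0,0.4,0,1, 0,0,0,0,0.4,0,1]'; python3 - <<'E'
from h import *
c=crop("wrist",350,0,640,400,1.5,"w10.png")
o=get_obs();print(o["ee_pos"],o["ft_force"],o["moment"],np.arctan2(o["orientation"][1,1],o["orientation"][0,1]))
E

```

```text
clock: 10.9
ee_pos: [0.5532, 0.0245, 0.0441]
orientation: [[-0.112, 0.994, -0.01], [0.994, 0.112, -0.001], [0.0, -0.01, -1.0]]
ft_force: [-15.7, -4.0, 8.9]
width: 0.023
clock: 11.7
ee_pos: [0.5532, 0.0245, 0.0441]
orientation: [[-0.112, 0.994, -0.011], [0.994, 0.112, -0.001], [0.0, -0.011, -1.0]]
ft_force: [-17.9, -4.5, 8.6]
width: 0.0228
[0.55320107 0.02456714 0.0440572 ] [-18.58492777  -4.14037243   8.49314107] [-0.74846371  2.79047675 -0.14924311] 0.11211307210730657
```

View pics/w10.png

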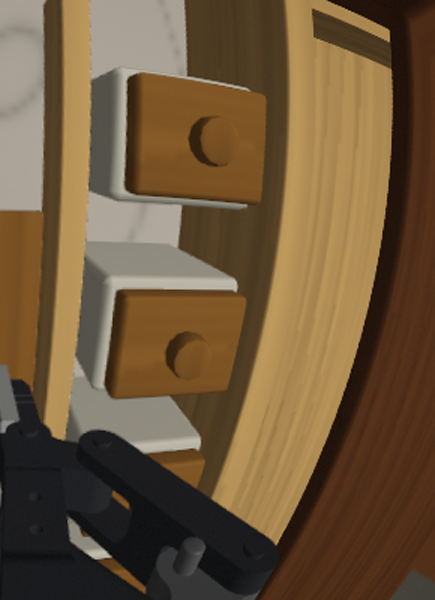

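```bash
python3 -m pendant '[0,0,0.15,0,0,0,1, 0,0,0.3,0,0,0,1, 0,0,0.3,0,0,0,1]'; python3 -c "
from h import *
print(get_obs()['moment'])"; python3 -m pendant '[0,0,-0.3,0,0,0,1, 0,0,-0.6,0,0,0,1, 0,0,-0.6,0,0,0,1]';  python3 -c "
from h import *
print(get_obs()['moment'])"; python3 -m pendant '[0,0,0.3,0,0,0,1, 0,0,0.3,0,0,0,1, 0,0,0.3,0,0,0,1, 0,0,0.3,0,0.4,0,1, 0,0,0.3,0,0.4,0,1, 0,0,0.3,0,0.4,0,1, 0,0,0.3,0,0.4,0,1, 0,0,0.3,0,0.4,0,1, 0,0,0.3,0,0.4,0,1, 0,0,0.3,0,0.4,0,1, 0,0,0.3,0,0.4,0,1]';  python3 -c "
from h import *
print(get_obs()['moment'])"
```

```text
clock: 12.05
ee_pos: [0.5532, 0.0245, 0.0439]
orientation: [[-0.108, 0.994, -0.011], [0.994, 0.108, -0.001], [0.0, -0.011, -1.0]]
ft_force: [-16.6, -5.5, 7.3]
width: 0.0232
[-0.55239927  2.77969774  0.36857278]
clock: 12.35
ee_pos: [0.5532, 0.0247, 0.0437]
orientation: [[-0.116, 0.993, -0.011], [0.993, 0.116, -0.0], [0.001, -0.011, -1.0]]
ft_force: [-16.4, -4.1, 4.7]
width: 0.0231
[-0.75484169  2.71673649 -0.58967206]
clock: 13.45
ee_pos: [0.5532, 0.0247, 0.0438]
orientation: [[-0.112, 0.994, -0.012], [0.994, 0.112, -0.001], [0.001, -0.012, -1.0]]
ft_force: [-19.0, -3.9, 7.3]
width: 0.0231
[-0.83469769  2.80162219 -0.10228387]
```

```bash
python3 -m pendant '[0,0,0,0,-2,0,1, 0,0,0,0,-4,0,1, 0,0,0,0,-7,0,1, 0,0,0,0,-11,0,1, 0,0,0,0,-17,-1,1, 0,0,0,0,-27,-2,1, 0,0,0,0,-42,-2,1, 0,0,0,0,-60,-2,1, 0,0,0,0,-80,-2,1, 0,0,0,0,-98,-2,1, 0,0,0,0,-110,-2,1, 0,0,0,0,-110,-2,1]'; python3 - <<'E'
from h import *
c=crop("top",240,140,410,230,4.7,"t11.png")
crop("scene",240,150,400,260,5,"s11.png")
crop("wrist",0,0,640,400,1,"w11.png")
o=get_obs();print(o["ee_pos"],o["ft_force"],o["moment"],np.arctan2(o["orientation"][1,1],o["orientation"][0,1]))
E

```

```text
clock: 14.65
ee_pos: [0.4484, 0.0128, 0.0464]
orientation: [[-0.111, 0.994, -0.002], [0.994, 0.111, 0.0], [0.0, -0.002, -1.0]]
ft_force: [-0.9, 0.6, -1.8]
width: 0.0234
[0.4522493  0.01261895 0.04671787] [-0.0993501  -0.32381636 -2.18839645] [-0.02839909  0.03746118 -0.06756539] 0.1114854160963821
```

View pics/t11.png

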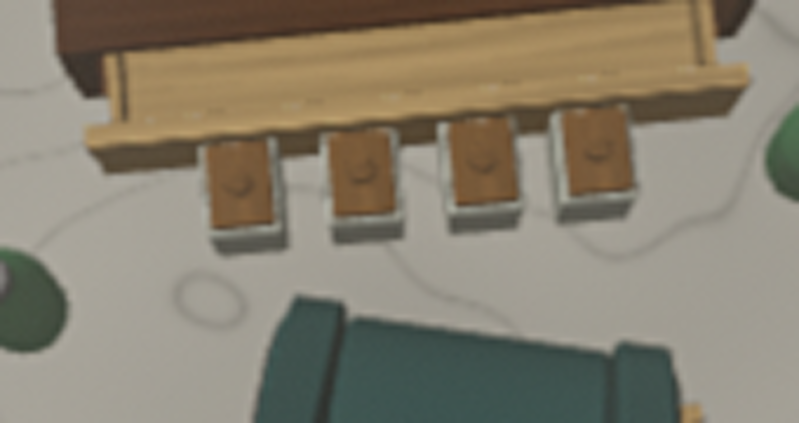

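View pics/s11.png

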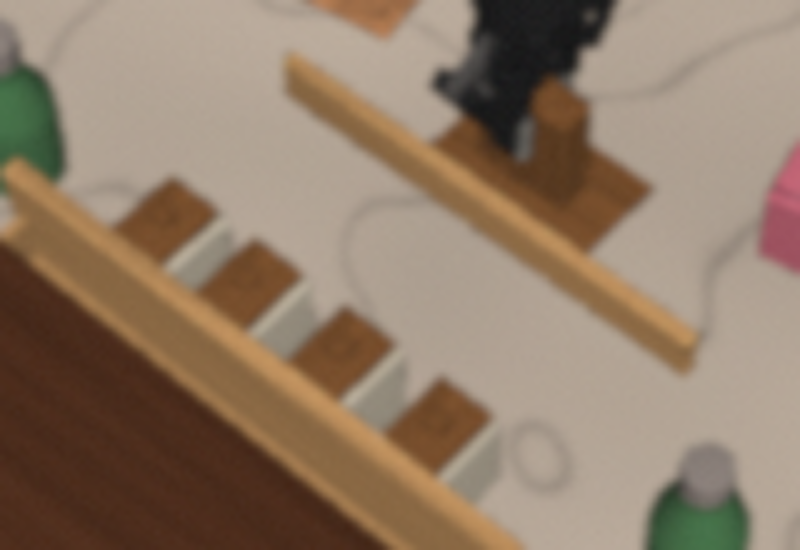

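View pics/w11.png

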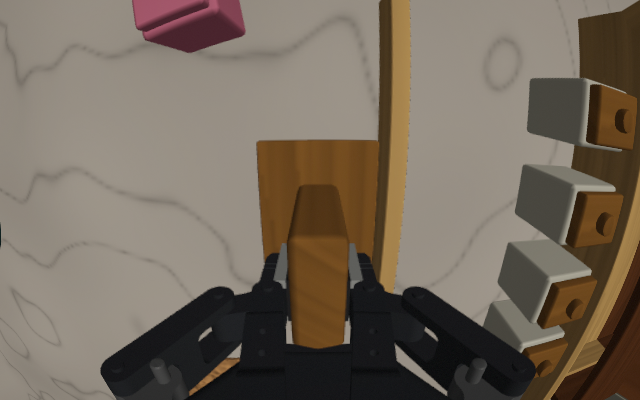

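```bash
python3 -m pendant '[0,0,0,0,0,-10,1, 0,0,-0.5,-15,-3,-22,1, 0,0,-1.5,-45,-9,-24,1, 0,0,-2.5,-85,-18,-24,1, 0,0,-3.5,-127,-26,-24,1, 0,0,-4.7,-169,-35,-24,1, 0,0,-6,-210,-44,-24,1, 0,0,-7.2,-248,-52,-24,1, 0,0,-8,-278,-58,-24,1, 0,0,-8.4,-295,-62,-24,1, 0,0,-8.4,-301,-63,-24,1, 0,0,-8.4,-301,-63,-24,1]'; python3 - <<'E'
from h import *
c=crop("top",380,210,540,310,5,"t12.png")
c=read_camera("wrist");cv2.imwrite("pics/w12.png",c["frame"])
o=get_obs();print(o["ee_pos"],o["ft_force"],o["moment"],np.arctan2(o["orientation"][1,1],o["orientation"][0,1]))
E

```

```text
clock: 16.0
ee_pos: [0.422, -0.2942, 0.0708]
orientation: [[-0.254, 0.967, 0.001], [0.967, 0.254, -0.001], [-0.001, 0.001, -1.0]]
ft_force: [0.1, 0.1, -1.5]
width: 0.023
[ 0.4214185  -0.2923066   0.07040669] [ 0.37309439  0.11819049 -1.96466667] [ 0.00495942  0.04510913 -0.00806967] 0.2583801102790274
```

View pics/t12.png

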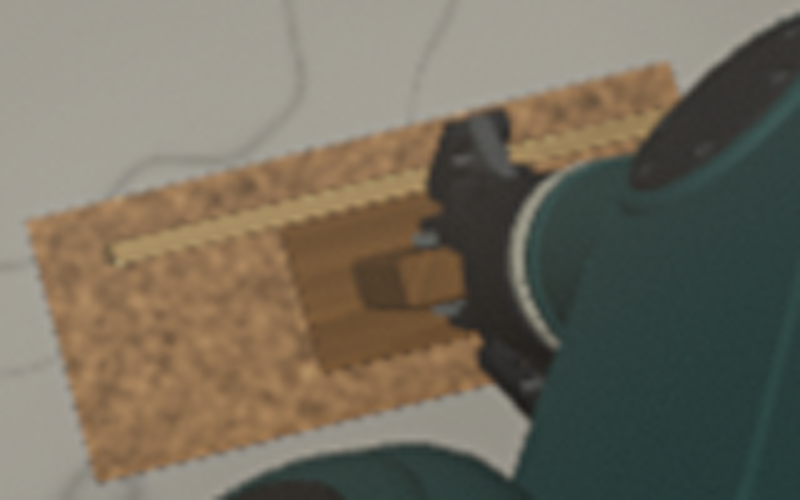

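View pics/w12.png

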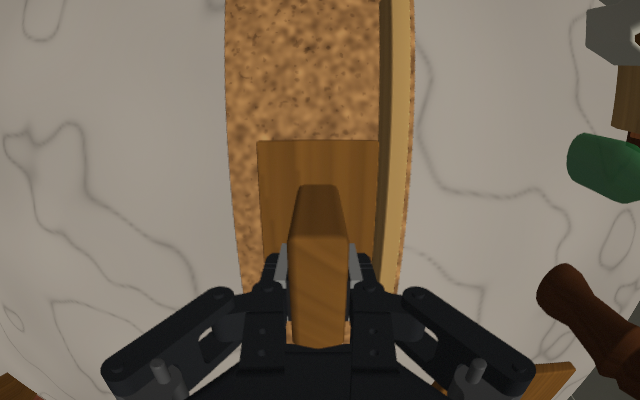

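```bash
python3 -m pendant '[0,0,0,0,1,10,1, 0,0,0,0,1,18,1, 0,0,0,0,1,22,1, 0,0,0,0,1,24,1, 0,0,0,0,1,24,1]'; python3 -m pendant '[0,0,0,0,0,1,1, 0,0,0,0,0,1,1]'; python3 -m pendant '[0,0,0,0,0,1,1, 0,0,0,0,0,1,1]'
```

```text
clock: 16.6
ee_pos: [0.4222, -0.2926, 0.0459]
orientation: [[-0.256, 0.967, -0.001], [0.967, 0.256, 0.001], [0.001, -0.001, -1.0]]
ft_force: [-0.1, 0.9, -2.6]
width: 0.0234
clock: 16.8
ee_pos: [0.4225, -0.2933, 0.0454]
orientation: [[-0.255, 0.967, 0.0], [0.967, 0.255, -0.0], [-0.0, 0.0, -1.0]]
ft_force: [-0.4, -0.2, -2.5]
width: 0.023
clock: 17.0
ee_pos: [0.4226, -0.2934, 0.0451]
orientation: [[-0.255, 0.967, 0.001], [0.967, 0.255, -0.001], [-0.001, 0.0, -1.0]]
ft_force: [-1.5, 0.6, 3.9]
width: 0.0233
```

Contact with the mat at z = 0.045, the same height as at the grasp. I'll open partly, since the bar is close to the front finger, and then lift.

```bash
python3 -m pendant '[0,0,0,0,0,0,1, 0,0,0,0,0,0,0.2, 0,0,0,0,0,0,0.1, 0,0,0,0,0,0,0, 0,0,0,0,0,0,0, 0,0,0,0,0,0,0]'; python3 -m pendant '[0,0,0,0,0,-8,0, 0,0,0,0,0,-20,0, 0,0,0,0,0,-40,0, 0,0,0,0,0,-75,0, 0,0,0,0,0,-115,0, 0,0,0,0,0,-155,0, 0,0,0,0,0,-170,0, 0,0,0,0,0,-170,0]'; python3 - <<'E'
from h import *
crop("top",230,140,540,330,2.5,"t13.png")
c=read_camera("wrist");cv2.imwrite("pics/w13.png",c["frame"])
crop("scene",160,60,460,280,2.6,"s13.png")
E
```

```text
clock: 17.6
ee_pos: [0.4224, -0.2931, 0.0443]
orientation: [[-0.255, 0.967, -0.0], [0.967, 0.255, -0.0], [-0.0, -0.0, -1.0]]
ft_force: [0.6, -0.4, 1.1]
width: 0.0425
clock: 18.4
ee_pos: [0.424, -0.2945, 0.2182]
orientation: [[-0.255, 0.967, 0.005], [0.967, 0.255, -0.005], [-0.006, 0.004, -1.0]]
ft_force: [0.4, 0.2, 0.8]
width: 0.0428
```

View pics/t13.png

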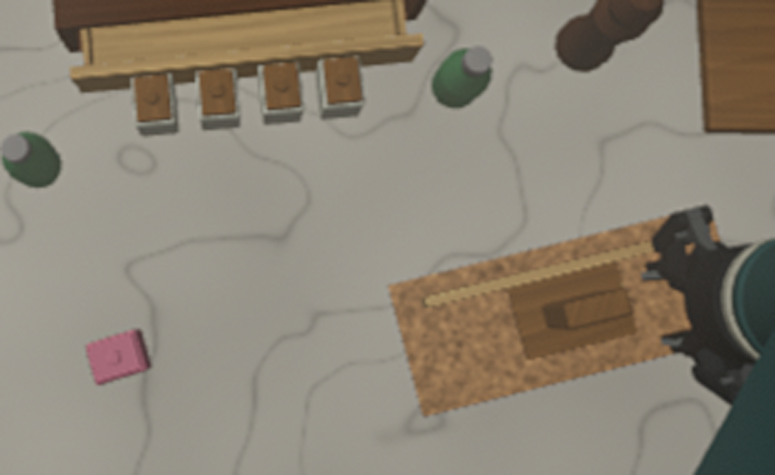

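View pics/w13.png

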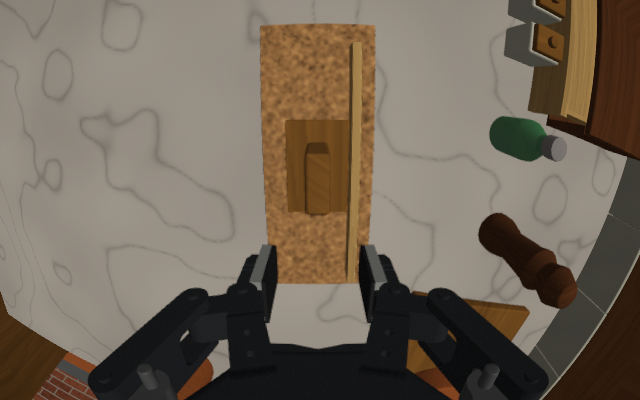

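View pics/s13.png

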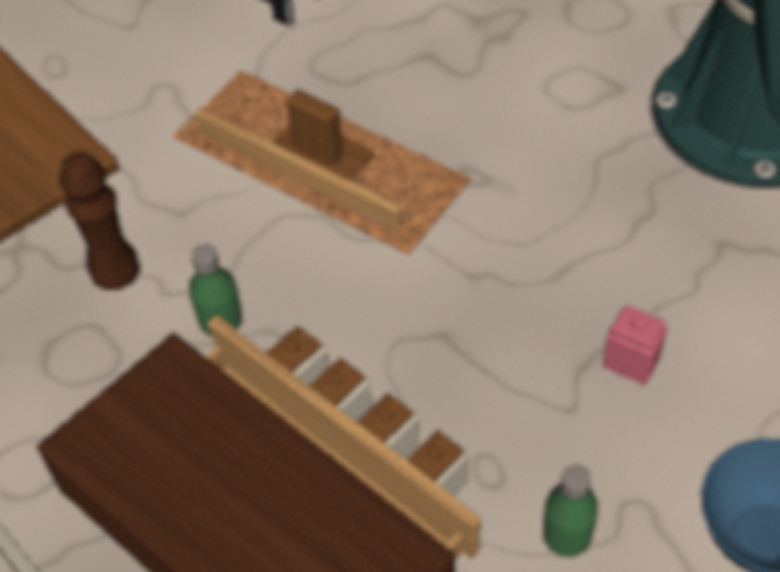

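```bash
python3 - <<'E'
from h import *
np.set_printoptions(precision=4,suppress=True)
c=read_camera("wrist")
m=np.array([wpt(c,u,v,.004)[:2] for u,v in [(260,26),(376,25),(369,283),(268,283)]]);print(m,m.mean(0))
b=np.array([wpt(c,u,v,.036)[:2] for u,v in [(361,42),(357,282)]]);print(b,b.mean(0),np.linalg.norm(b[0]-b[1]))
d=b[0]-b[1];y=d/np.linalg.norm(d);x=np.array([y[1],-y[0]]);o=b.mean(0)-.046*x;print("rule origin",o,"err in rule axes",(o-m.mean(0))@np.c_[x,y],"yaw",np.arctan2(-d[0],d[1]))
c=crop("top",265,150,390,200,6.4,"t14.png")
s=6.4
B=np.array([pt(c,240+u/4.7,140+v/4.7,.0)[:2] for u,v in [(218,252),(285,247),(335,242),(402,236),(450,231),(519,226),(562,222),(632,214)]])
a=np.polyfit(B[:,1],B[:,0],1);print("rear line yaw",-np.arctan(a[0]),"res mm",(B[:,0]-np.polyval(a,B[:,1]))*1000,"x@.018",np.polyval(a,.018))
E
```

```text
[[ 0.3154 -0.1478]
 [ 0.4413 -0.1133]
 [ 0.5292 -0.4289]
 [ 0.3955 -0.4641]] [ 0.4203 -0.2885]
[[ 0.4274 -0.1456]
 [ 0.5023 -0.4116]] [ 0.4649 -0.2786] 0.27635906248334735
rule origin [ 0.4206 -0.291 ] err in rule axes [-0.0004 -0.0025] yaw 0.2742759341236169
rear line yaw 0.10929273095874073 res mm [ 0.3321 -0.2709 -0.0193 -0.0692  0.2827 -0.4202 -0.3698  0.5346] x@.018 0.6033330089813224
```

View pics/t14.png

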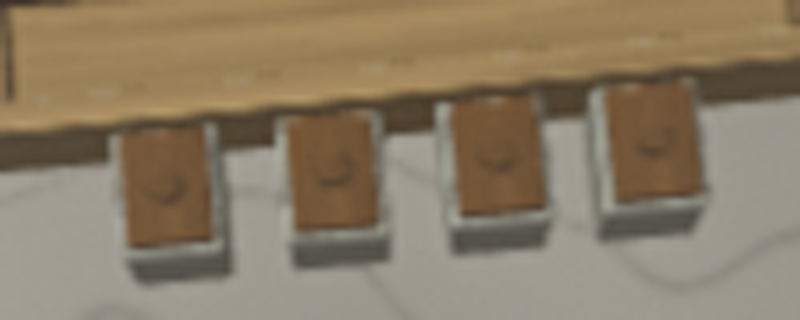

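The jars' rear faces lie on one line within 0.5 mm, about 49–50 mm from the tray front. The rule is centred on its mat within about 3 mm, so I'm handing the job in.

```bash
python3 -c "
from rig import *
print(finish_job())"
```

```text
the job is handed in; nothing more can be done
None
```

The four jars stand in one straight row against the tray front, and the straight-edge is back upright on its mat. I handed the job in at about 18.6 s on the robot clock.

**Pushing:** I moved the jars only with the bar, kept parallel to the tray at a measured yaw of about 0.112. The tool stopped moving when the jars reached the tray. I built the force up to 16–19 N and held it for over 2 s. During the hold I swung the yaw by ±0.3°, and the moment swung evenly both ways, so both ends of the row were carrying load. No sensor showed each jar's contact separately, so "all four bearing at once" is inferred.

**Last checks:**
- **Jar row:** the rear faces lie on one line within about 0.5 mm. That line is about 49 mm from the tray front, which agrees with snug contact for 50 mm jars.
- **Straight-edge:** upright, about 3 mm from the middle of the mat, and turned the same way as the mat. The gripper is open and clear of it.
- **Bystanders:** the cruets, mill, bowl and pink look-alike looked untouched in the last pictures. The purple look-alike was out of those views, but I never worked near it.

**Disagreements:**
- **Scene camera:** it put the mat about 8 mm away in y from where the top and wrist cameras put it. Those two agreed, so I used them.
- **Tray position:** contact came about 2 mm earlier than the top picture predicted, so I went by feel.
- **Row angle:** the measured row yaw was 0.109 against 0.113 for the tray, which is within pixel accuracy.
- **Bar on the counter:** while pressing, the tool showed 5–9 N upward, so the bar was probably resting lightly on the counter.

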